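Bring the well tray out of the wet palette to the figure

ROBOT

A 6-joint arm with a two-finger parallel gripper is mounted at the origin on the work surface. World frame = base frame: x ahead of the robot, y to its left, z up, the work surface at z = 0. Lengths are in mm, angles in rad, forces in N, time in s.
With the tool pointing down it reaches from about 350 to 775 mm from the base axis. Payload 7.3 kg.
Tool frame: the origin (TCP) lies on the centre line of the jaws, within the pads' length; the fingertips stand 22 mm ahead of it and the grasp point (between the pads) lies 3 mm ahead of it; z points along the fingers, y is the direction in which the jaws open and shut (so a half turn about z gives the same grasp; the last joint's range is limited). The gripper opens to 92 mm and grips with 3 to 60 N. Pads are 19 mm wide; open, the fingers measure 130 mm over their backs; the gripper's body (75 mm by 190 mm) begins 47 mm behind the grasp point.
Start: joints at [-1.322, 0.342, 1.524, -0, 1.275, -0.146], TCP at [201.95, -484.622, 248.741] pointing down, gripper open.
Joint ranges: [-2.53, 2.53], [-0.77, 2.02], [0.04, 2.7], [-1, 4.14], [0.28, 2.66], [-3.11, 3.11]. Speed limits (rad/s): [2.57, 2.57, 3.14, 3.14, 3.14, 3.14].

INTERFACE

Orientations are given as [roll, pitch, yaw] about the fixed x, y, z axes, in that order (R = Rz(yaw) Ry(pitch) Rx(roll)).
In Python, from plant import get_obs, capture, bot, spot_in gives the robot as it stands.
- The arm moves only by the shell command python3 -m handwheel 'ROWS' [OPENING]. ROWS is JSON, a list of rows, each a list of 2 entries, a list of its own where there are three numbers: the shift along the world's x, y, z in mm, then the turn, a rotation vector about the world's x, y, z in rad. In form: [[[x, y, z], [wx, wy, wz]], ...]. A call has 1 to 12 rows; each row shifts and turns the commanded pose from where the row before left it; what a row does not reach is not made up. A row lasts 1/8 s, in which the tool goes at most 62.5 mm and 10.7 degrees, less where a joint would pass 70% of its speed; a pose out of reach is approached as far as the arm can. A call is refused whole if a number of a shift passes 62.5 or a number of a turn 0.188, either way. A call with a gripper value outside its range is refused whole. OPENING is the closure, from 0 (fully open) to 1 (shut), set as the call begins (- or left out, the last holds). The fingers move at their own pace and stop on an object; the grip force is fixed at half the most. Time passes only in rows, so rows that do not move let the fingers close. It gives the time, the measured TCP pose, the force and the opening at its end, in the units of the state.
- get_obs(): the state, without advancing time (a new reading comes with each control period).
- capture(name): name is "side" or "top" or "wrist"; returns a dict with "img" (384x512x3 uint8, red, green, blue), "fx", "fy", "cx", "cy" (pixels), "cam_to_world" (4x4, takes a point from camera to world coordinates). Camera axes: x right, y up, looking along -z (the intrinsics and any distortion apply to the point x, -y, -z); pixel columns grow to the right and rows downward; lengths in mm; the calibration is good to about 2 mm. A picture is of the moment at which its call begins. There is no depth.
- bot.close_job(): hands the job in, once; it reports no verdict.
Trained networks look in the newest picture that a camera, given by its name, has taken for a name from the list of things; names that differ only in an ending like _2 or _b are one class to them, and where a whole thing is asked for, a point or a joint stands for the part that bears it (a point fixed in the world has none). Each returns a list of dicts, best first, with "score" (0 to 1); they miss things now and then, are a little off and sometimes report something else, mostly with a low value. They report only what shows in the picture. A call takes as long as a camera call.
- spot_in(thing, camera): "xyz" ([x, y, z] in mm, in the coordinates of the camera as it stood for that picture, good to about 4 mm: the middle of the surface that is visible of it).
The state is a dict: "time": time; "joint_positions": joint angles; "dq": joint speeds; "tau": joint torques, N m; "tool_pos": TCP position; "tcp_rot": TCP orientation; "contact_force": force on the tool from outside, world axes, zero at the start; "moment": the same for the moment, N m; "grip_width": finger opening in mm.
Only numpy, scipy, OpenCV 4.12 (cv2) and the standard library are available. Lean on these libraries where they do the work, as an engineer would, in place of code of your own. Each camera call takes 0.05 s, during which the arm holds its last target. There are 200 camera calls.

TASK

Swing the lid of the blue wet-palette box right back so that it stays open by itself, draw out the white well tray hidden inside, and hold the tray up level, wells upward, beside the little figure in the crocodile-clip stand: at the figure's height and within a hand's breadth of it, so that the dried colour dabs can be compared with its coat. Finish while still holding the tray steady there in the gripper, touching nothing else with it. Never touch the figure or its stand, and leave the magnifier, the wooden handle and the two paint pots where they are.

Things in the scene. Friction and masses are not known exactly. Their poses are not given: they have to be found in the camera images.
- palette_box: Blue plastic wet-palette box, fixed to the worktop: base 150 mm (its x) by 200 mm (its y), walls 4 mm thick and 36 mm high, shut lid on top to 52 mm. Origin at the centre of its underside, z up; the lid's lifting lip is on its -x side (towards the robot), the lid's hinge along its +x side.
- lid (a joint): Hinge of the palette box's lid, rad: 0 shut, grows as the front edge swings up and over, stop at 1.95 (leaning back past upright). Lid about 120 g, no catch, light hinge: let go before upright (1.57) it falls shut, beyond it falls back to the stop and stays.
- lid_lip (a point): Lifting lip: a flat tab in the middle of the lid's front edge, jutting out 27 mm, 36 mm wide along the box's y, 6 mm thick. This point is mid-tab, 14 mm out from the lid's edge, 41 mm above the worktop when shut (38 mm free below the tab), 164 mm from the hinge line. It swings with the lid: lid upright, the tab points straight up.
- lid_hinge (a point): Point on the lid's hinge line (which runs along the box's y axis), in the middle of the box's far edge, 36 mm above the worktop. Fixed to the box, axes as the box's.
- tray_bar (a point): Centre of the tray's upright finger bar, by which it is lifted: bar in the tray's middle, 70 mm long along the tray's x, 12 mm thick along its y, top 31 mm above the tray's underside; on both sides a clear trough 33 mm wide, its floor 3 mm above the underside. This point is 21 mm above the underside, 10 mm below the bar's top.
- tray: White plastic well tray, loose, about 110 g: 134 mm (its x) by 184 mm (its y), 12 mm high rim, eight shallow wells, a finger bar in the middle. It lies in the shut box, 4 mm clear all round, axes along the box's, its underside 10 mm above the worktop. Origin at the centre of its underside, z up out of the wells.
- figure (a point): Middle of the half-painted little figure (25 mm wide, 46 mm tall, from 150 to 196 mm above the worktop) on a pin in the crocodile clip of the stand; on its upright axis, 173 mm above the worktop. The stand is left or right of the palette box. Not to be touched.
- clip_stand: The crocodile-clip stand that carries the figure: loose, 0.55 kg, round steel foot 80 mm across and 14 mm high, thin upright rod and clip (about 16 mm wide). Origin at the centre of its underside, z up. Not to be touched.
- magnifier_top (a point): Bystander: glass dome magnifier, 78 mm across, 35 mm high; this point is at the middle of its top.
- handle_mid (a point): Bystander: turned wooden painting handle standing upright, 45 mm across, 98 mm high; this point is at half height.
- pot_a_mid (a point): Bystander: capped paint pot, 36 mm across, 48 mm high; this point is at half height.
- pot_b_mid (a point): Bystander: a second, equal paint pot; this point is at half height.

How it is judged (in metres and radians):
On the way, in this order (a step that is already met when the one before it is completed fails the run):
1. the lid is swung right back while the tray still lies in the box (value of joint lid above 1.75 rad and z of tray_bar in the frame of palette_box below 0.05 m), for 0.2 s.
2. the tray is drawn up out of the box, in the fingers (z of tray_bar in the frame of palette_box above 0.08 m and contact force between tray and the fingers above 0.5 N and contact force between tray and palette_box below 0.05 N), for 0.1 s.
At the end, for the whole second after the job is handed in: Lid open (above 1.75 rad); tray held by the fingers alone, still, level within 0.2 rad, its bar within 190 mm of the figure's axis and 40 mm of its mid-height; figure's stand untouched and upright; magnifier, handle and pots within 15 mm of their places (contact force between tray and the fingers above 0.5 N and contact force between tray and palette_box below 0.05 N and contact force between tray and clip_stand below 0.05 N and value of joint lid above 1.75 rad and horizontal distance between tray_bar and figure below 0.19 m and height (world z) of tray_bar between 0.133 and 0.213 m and angle between tray's own z axis and vertical below 0.2 rad and linear speed of tray below 0.03 m/s and angular speed of tray below 0.3 rad/s and distance of figure from where it was at the start of the episode below 0.01 m and angle between clip_stand's own z axis and vertical below 0.1 rad and distance of each of magnifier_top, handle_mid, pot_a_mid, pot_b_mid from where it was at the start of the episode below 0.015 m); the arm keeps its last pose, push and grip.
It fails at once if the figure or its stand is touched by the robot or the tray (contact force between clip_stand and the arm above 0.2 N or contact force between clip_stand and the fingers above 0.2 N or contact force between clip_stand and tray above 0.2 N).
It fails at once if the magnifier, the handle or a pot is shifted (distance of any of magnifier_top, handle_mid, pot_a_mid, pot_b_mid from where it was at the start of the episode above 0.015 m).
It also fails if it takes over 64 s, if anything falls off the work surface, if the arm or the gripper's body presses on something with over 40 N, if the wrist force passes 120 N, or if a joint passes its speed limit or range.

## Working session

There is one attempt and no reset: what is moved stays moved. The work goes in short steps, Python scripts to look and compute and a shell command to move; the robot and the scene stay as the last step left them, time stands still between calls to the robot, and variables do not carry over. Pictures are saved under pics/ and viewed, about 8 in all and at most 12, crops included, and the job is handed in when it is done.

```bash
mkdir -p pics; ls
cat > h.py <<'E'
import numpy as np, cv2
from plant import get_obs, capture, bot, spot_in
def w(c,p): return (np.array(c["cam_to_world"])@np.r_[p,1])[:3]
def px(c,P):
    p=np.linalg.inv(np.array(c["cam_to_world"]))@np.r_[P,1]
    return c["cx"]+c["fx"]*p[0]/-p[2], c["cy"]+c["fy"]*-p[1]/-p[2]
def save(c,n): cv2.imwrite(f"pics/{n}.png",c["img"][:,:,::-1])
def onplane(c,u,v,z):
    T=np.array(c["cam_to_world"]); d=T[:3,:3]@np.array([(u-c["cx"])/c["fx"],-(v-c["cy"])/c["fy"],-1]); o=T[:3,3]
    return o+d*(z-o[2])/d[2]
E
python3 - <<'E'
from h import *
o=get_obs();print({k:np.round(v,3) for k,v in o.items()})
for n in("top","side"):
    c=capture(n);save(c,n+"1");print(n,{k:v for k,v in c.items() if k not in("img",)})
    for t in("palette_box","lid_lip","figure","clip_stand","magnifier_top","handle_mid","pot_a_mid"):
        for r in spot_in(t,n)[:3]: print(t,round(r["score"],2),np.round(w(c,r["xyz"])))
E
```

```text
pics
{'time': np.float64(0.0), 'joint_positions': array([-1.322,  0.343,  1.525, -0.   ,  1.275, -0.146]), 'dq': array([ 0.002,  0.   , -0.   ,  0.004, -0.001,  0.   ]), 'tau': array([ -0.   , -43.124, -24.422,   0.072,   0.056,  -0.   ]), 'tool_pos': array([ 201.829, -484.22 ,  248.009]), 'tcp_rot': array([-3.14 , -0.   ,  0.395]), 'contact_force': array([0.685, 0.103, 0.019]), 'moment': array([-0.015, -0.017,  0.041]), 'grip_width': np.float64(91.849)}
top {'fx': 487.3066158743245, 'fy': 487.3066158743245, 'cx': 257.8309370051027, 'cy': 200.08626500526782, 'cam_to_world': array([[-2.43978177e-02,  9.92050181e-01, -1.23455194e-01,
         4.72471637e+02],
       [-9.99702213e-01, -2.42706293e-02,  2.53428072e-03,
        -4.41997972e+00],
       [-4.82201604e-04,  1.23480262e-01,  9.92346911e-01,
         1.26051295e+03],
       [ 0.00000000e+00,  0.00000000e+00,  0.00000000e+00,
         1.00000000e+00]])}
palette_box 0.15 [ 688. -217.   45.]
lid_lip 0.66 [586. -17.  53.]
figure 0.78 [ 547. -292.   16.]
clip_stand 0.92 [ 553. -292.   16.]
magnifier_top 0.84 [501. 279.  30.]
handle
[... 201 characters left out ...]
6415906672097, 'cy': 187.6872597592377, 'cam_to_world': array([[ 9.99179230e-01,  2.80416706e-02, -2.92323533e-02,
         5.62010877e+02],
       [-4.04324181e-02,  7.34352414e-01, -6.77563098e-01,
        -6.02858564e+02],
       [ 2.46684807e-03,  6.78188909e-01,  7.34883472e-01,
         8.06221834e+02],
       [ 0.00000000e+00,  0.00000000e+00,  0.00000000e+00,
         1.00000000e+00]])}
lid_lip 0.73 [589. -33.  51.]
lid_lip 0.49 [590. -47.  52.]
figure 0.62 [ 554. -302.   17.]
clip_stand 0.63 [ 695. -227.   51.]
clip_stand 0.59 [ 553. -303.   14.]
magnifier_top 0.59 [504. 264.  27.]
handle_mid 0.54 [699. 249.  62.]
pot_a_mid 0.86 [ 696. -229.   51.]
pot_a_mid 0.57 [ 553. -303.   16.]
```

View pics/top1.png

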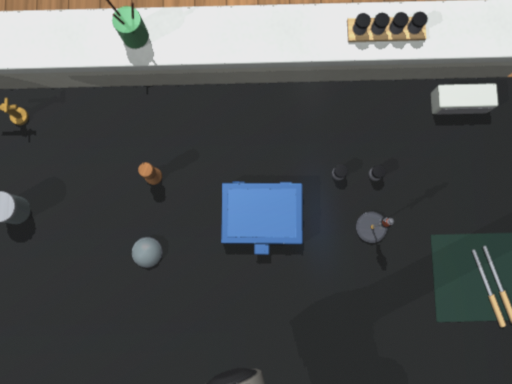

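View pics/side1.png

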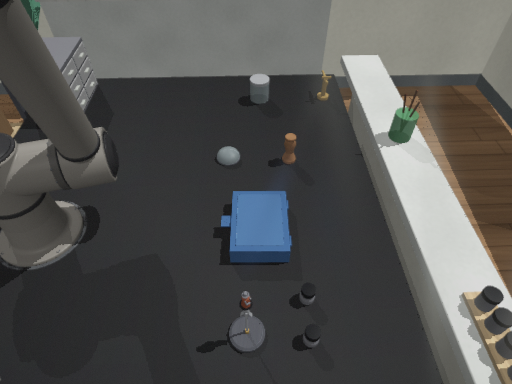

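The top view shows the blue box at about (222–302, 184–243) with the lip at (262, 249). The stand's foot is at (371, 227), the figure at (390, 222), the pots at (339, 174) and (376, 174), the handle at (150, 173) and the magnifier at (147, 252). The side view agrees, with the figure at (246, 300).

Run:
```python
from h import *
c=capture("top");im=c["img"].astype(int)
m=((im[:,:,2]>im[:,:,0]+50)&(im[:,:,2]>90)).astype(np.uint8)
k,l,s,_=cv2.connectedComponentsWithStats(m);i=1+np.argmax(s[1:,4]);m=(l==i).astype(np.uint8);print(s[i])
m2=cv2.morphologyEx(m,cv2.MORPH_OPEN,np.ones((25,25)))
lip=((m-m2)>0)
for z in(36,52):
  r=cv2.minAreaRect(np.array([onplane(c,u,v,z)[:2] for v,u in np.argwhere(m2)],np.float32));print(z,r)
v,u=np.nonzero(lip&(np.arange(384)[:,None]>s[i][1]+50));print("lip",u.min(),u.max(),v.min(),v.max(),onplane(c,u.mean(),v.max(),44),onplane(c,u.min(),v.max(),44),onplane(c,u.max(),v.max(),44))
print("foot",onplane(c,371,227,14),"figtop",onplane(c,392,221,196),"figmid",onplane(c,388,222.5,173),"pots",onplane(c,339,173,48),onplane(c,376,173,48),"handle",onplane(c,146,170,98))
s_=capture("side")
print("side: foot",onplane(s_,247,333,14),"figtop",onplane(s_,246,294,196),"pots",onplane(s_,308,289,48),onplane(s_,313,330,48))
a=im[140:275,210:420].astype(np.uint8);b=s_["img"][180:384,180:360]
a=cv2.resize(a,None,fx=3.8,fy=3.8);b=cv2.resize(b,None,fx=2.9,fy=2.9)
cv2.imwrite("pics/ca.png",np.clip(a[:,:,::-1]*1.6,0,255));cv2.imwrite("pics/cb.png",np.clip(b[:,:,::-1]*1.6,0,255))
```

```text
[ 221  181   82   74 5063]
36 ((592.328125, -16.06487274169922), (200.89077758789062, 152.10842895507812), 88.59754943847656)
52 ((590.7620239257812, -15.912712097167969), (198.26585388183594, 150.1208953857422), 88.59754943847656)
lip 221 302 232 254 [488.83806593 -12.36999332  44.        ] [491.26713014  87.13430371  44.        ] [ 486.36186376 -113.80525191   44.        ]
foot [ 551.0570088  -295.51430049   14.        ] figtop [ 551.59375496 -299.66739583  196.        ] figmid [ 550.16396577 -296.91093127  173.        ] pots [ 687.19504383 -214.0591295    48.        ] [ 684.9081115  -307.43171427   48.        ] handle [697.15902354 261.68976669  98.        ]
side: foot [ 555.10090996 -301.68257643   14.        ] figtop [ 556.44205527 -300.84072487  196.        ] pots [ 695.98260665 -220.96389737   48.        ] [ 693.75110581 -313.8329733    48.        ][ WARN:0@2.533] global loadsave.cpp:1063 imwrite_ Unsupported depth image for selected encoder is fallbacked to CV_8U.
```

View pics/ca.png

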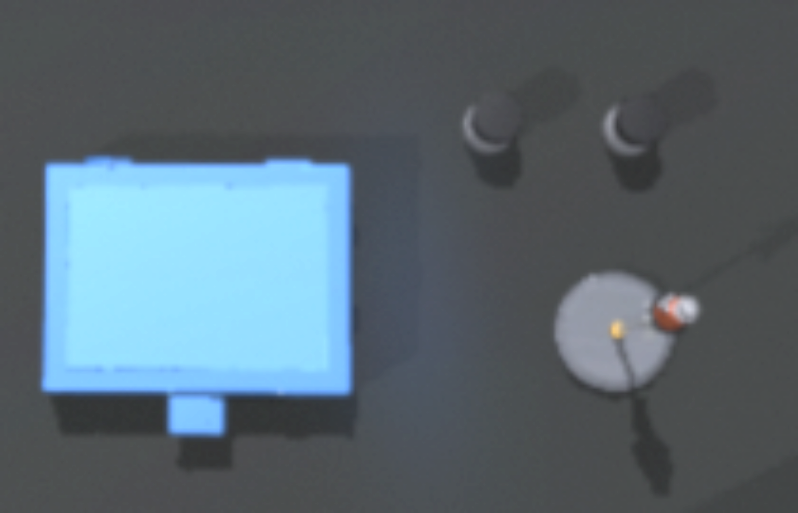

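View pics/cb.png

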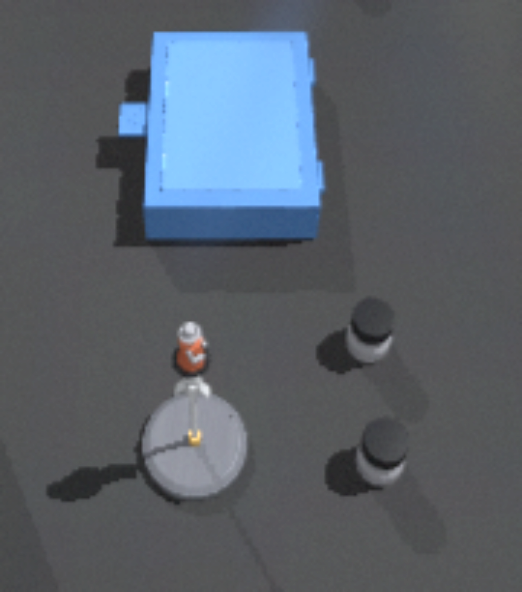

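The close-ups confirm it: the box centre is at about (592, −17) with yaw −0.02 and the lip's outer edge at x≈490. The figure and stand axis is at about (553, −298). Next I bring the tool in front of the lip and tilt it 45° forward, with the fingers shut.

```bash
python3 -m handwheel '[[[16,39,-8],[0,0,-0.035]],[[16,39,-8],[0,0,-0.035]],[[16,39,-8],[0,0,-0.035]],[[16,39,-8],[0,0,-0.035]],[[16,39,-8],[0,0,-0.035]],[[16,39,-8],[0,0,-0.035]],[[16,39,-8],[0,0,-0.035]],[[16,39,-8],[0,0,-0.035]],[[16,39,-8],[0,0,-0.035]],[[16,39,-8],[0,0,-0.035]],[[16,39,-8],[0,0,-0.035]],[[16,39,-8],[0,0,-0.035]]]' 1
python3 -m handwheel '[[[2,0,0],[0,-0.157,0]],[[2,0,0],[0,-0.157,0]],[[2,0,0],[0,-0.157,0]],[[2,0,0],[0,-0.157,0]],[[2,0,0],[0,-0.157,0]],[[0,0,0],[0,0,0]]]'
python3 -c "
from h import *
print(np.round(get_obs()['joint_positions'],2))"
```

```text
time: 2.4
tool_pos: [394.5, -15.3, 152.7]
tcp_rot: [3.141, -0.001, -0.026]
contact_force: [1.9, -0.5, -0.6]
grip_width: 0.5
time: 3.15
tool_pos: [402.7, -1.1, 152.7]
tcp_rot: [-3.062, -0.546, -0.023]
contact_force: [-0.3, -0.2, -0.5]
grip_width: 0.2
[-0.4   0.07  2.39  0.95  0.33  0.32]
```

At this spot the wrist runs into joint 5's limit before 45°. I'll grip the lip across its 36 mm width instead, with the tool down, and carry it along the arc. The tool goes upright first.

```bash
cat >> h.py <<'E'
from scipy.spatial.transform import Rotation as R
def delta(P,yaw=-0.024):
    o=get_obs(); r=R.from_euler("xyz",[np.pi,0,yaw])*R.from_euler("xyz",o["tcp_rot"]).inv()
    print("need shift",np.round(np.array(P)-o["tool_pos"],1),"turn",np.round(r.as_rotvec(),3))
E
python3 -c "
from h import *
delta([500,-14,120])"
```

```text
need shift [ 97.3 -12.9 -32.7] turn [-0.065  0.548 -0.022]
```

```bash
python3 -m handwheel '[[[0,0,0],[-0.013,0.11,-0.004]],[[0,0,0],[-0.013,0.11,-0.004]],[[0,0,0],[-0.013,0.11,-0.004]],[[0,0,0],[-0.013,0.11,-0.004]],[[0,0,0],[-0.013,0.11,-0.004]],[[25,-3,-8],[0,0,0]],[[25,-3,-8],[0,0,0]],[[25,-3,-8],[0,0,0]],[[22,-4,-8],[0,0,0]],[[0,0,0],[0,0,0]],[[0,0,0],[0,0,0]]]' 0
python3 - <<'E'
from h import *
delta([500,-14,120]); print(get_obs()["joint_positions"].round(2))
c=capture("wrist");save(c,"w1")
for t in("lid_lip","palette_box"):
    for r in spot_in(t,"wrist")[:2]: print(t,round(r["score"],2),np.round(w(c,r["xyz"])))
for y in(0,18,-18):print(px(c,[503,-14+y,44]))
E
```

```text
time: 4.53
tool_pos: [500.7, -9.0, 120.7]
tcp_rot: [-3.113, -0.072, -0.015]
contact_force: [0.2, -0.1, 0.4]
grip_width: 91.6
need shift [-0.7 -5.  -0.7] turn [-0.027  0.072 -0.01 ]
[-0.2   0.41  1.82  0.06  0.84  1.35]
lid_lip 0.74 [572. -16.  55.]
palette_box 0.57 [570. -13.  54.]
(np.float64(268.5202318654007), np.float64(206.41008810585336))
(np.float64(240.98365126567853), np.float64(206.57505147209585))
(np.float64(296.1862136091786), np.float64(206.2443495363048))
```

View pics/w1.png

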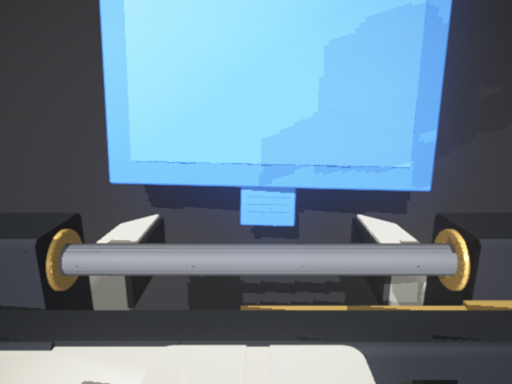

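The wrist picture shows the lid's front edge at v≈187 and the tab at u 240–296, v 190–226. That matches the tab predicted at (503, −14).

Run:
```python
from h import *
c=capture("wrist")
print(onplane(c,268,226,44),onplane(c,109,182,52),onplane(c,431,190,52))
P=[]
for th in np.arange(0,111,6):
    a=np.deg2rad(th+1.7);P.append([667-167*np.cos(a),36+167*np.sin(a)])
P=np.array(P);print(np.round(np.diff(P,axis=0)).tolist(),P[0],P[-1])
```

```text
[489.84113824 -13.21806639  44.        ] [521.43871427  86.70754848  52.        ] [ 514.93844653 -113.71645169   52.        ]
[[1.0, 17.0], [3.0, 17.0], [5.0, 17.0], [7.0, 16.0], [8.0, 15.0], [10.0, 14.0], [11.0, 13.0], [13.0, 12.0], [14.0, 11.0], [15.0, 9.0], [16.0, 7.0], [16.0, 6.0], [17.0, 4.0], [17.0, 2.0], [17.0, 0.0], [17.0, -1.0], [17.0, -3.0], [17.0, -5.0]] [500.07350336  40.95426276] [723.29490816 193.22558098]
```

```bash
python3 -m handwheel '[[[-1,-2,-15],[-0.013,0.036,-0.012]],[[0,-2,-15],[-0.014,0.036,-0.01]],[[0,-1,-15],[0,0,0]],[[0,0,-14],[0,0,0]],[[0,0,-8],[0,0,0]],[[0,0,0],[0,0,0]],[[0,0,0],[0,0,0]]]'
python3 - <<'E'
from h import *
delta([500,-14,54],-0.03)
E
```

```text
time: 5.6
tool_pos: [500.7, -13.8, 54.0]
tcp_rot: [-3.14, -0.003, -0.035]
contact_force: [-0.4, -0.4, 0.6]
grip_width: 91.6
need shift [-0.7 -0.2 -0. ] turn [-0.002  0.003  0.005]
```

```bash
python3 -m handwheel '[[[0,0,0],[0,0,0]],[[0,0,0],[0,0,0]],[[0,0,0],[0,0,0]],[[0,0,0],[0,0,0]],[[0,0,0],[0,0,0]],[[0,0,0],[0,0,0]]]' 1
python3 -m handwheel '[[[0.5,0,8],[0,0,0]],[[0.5,0,9],[0,0,0]],[[1,0,8],[0,0,0]],[[2,0,9],[0,0,0]],[[2,0,8],[0,0,0]],[[3,0,9],[0,0,0]],[[0,0,0],[0,0,0]],[[0,0,0],[0,0,0]]]'
```

```text
time: 6.35
tool_pos: [500.4, -13.7, 53.6]
tcp_rot: [-3.14, -0.002, -0.035]
contact_force: [0.1, 6.5, 0.5]
grip_width: 36.0
time: 7.35
tool_pos: [509.5, -13.6, 104.6]
tcp_rot: [-3.14, -0.002, -0.035]
contact_force: [3.8, 3.6, -3.2]
grip_width: 35.5
```

The grip reads 36 mm, the tab's width, and the lid is lifting with low forces, so I continue along the arc.

```bash
python3 -m handwheel '[[[7,0,16],[0,0,0]],[[8,0,15],[0,0,0]],[[10,0,14],[0,0,0]],[[11,-1,13],[0,0,0]],[[13,0,12],[0,0,0]],[[14,-1,11],[0,0,0]],[[0,0,0],[0,0,0]]]'
python3 -m handwheel '[[[15,0,9],[0,0,0]],[[16,-1,7],[0,0,0]],[[16,0,6],[0,0,0]],[[17,-1,4],[0,0,0]],[[17,0,2],[0,0,0]],[[17,-1,0],[0,0,0]],[[0,0,0],[0,0,0]]]'
```

```text
time: 8.22
tool_pos: [571.8, -15.7, 185.6]
tcp_rot: [-3.14, 0.0, -0.035]
contact_force: [-3.7, 3.2, 2.4]
grip_width: 35.9
time: 9.1
tool_pos: [671.1, -19.0, 214.8]
tcp_rot: [-3.14, -0.004, -0.035]
contact_force: [-1.8, 2.0, 8.8]
grip_width: 35.3
```

```bash
python3 -m handwheel '[[[17,-1,-1],[0,0,0]],[[17,0,-3],[0,0,0]],[[15,0,-4],[0,0,0]],[[0,0,0],[0,0,0]]]'
python3 -m handwheel '[[[0,0,0],[0,0,0]],[[0,0,0],[0,0,0]],[[0,0,0],[0,0,0]],[[0,0,15],[0,0,0]],[[0,0,25],[0,0,0]],[[0,0,25],[0,0,0]],[[-40,0,20],[0,0,0]],[[-45,0,0],[0,0,0]],[[-45,0,0],[0,0,0]],[[0,0,0],[0,0,0]]]' 0.3
python3 - <<'E'
from h import *
c=capture("side");save(c,"side2");c=capture("top")
for r in spot_in("tray","top")[:1]+spot_in("tray_bar","top")[:2]: print(r["score"],w(c,r["xyz"]).round(1))
delta([592,-17,110],-0.03)
E
```

```text
time: 9.6
tool_pos: [720.6, -20.6, 206.5]
tcp_rot: [-3.141, -0.006, -0.035]
contact_force: [1.9, 0.0, 7.3]
grip_width: 35.5
time: 10.85
tool_pos: [586.7, -19.4, 292.3]
tcp_rot: [-3.14, -0.001, -0.035]
contact_force: [0.8, -0.6, 1.4]
grip_width: 64.5
0.76 [552.  -10.2  16.9]
0.77 [552.8 -10.2  15. ]
need shift [   1.4    2.9 -181.4] turn [-0.001  0.004  0.005]
```

View pics/side2.png

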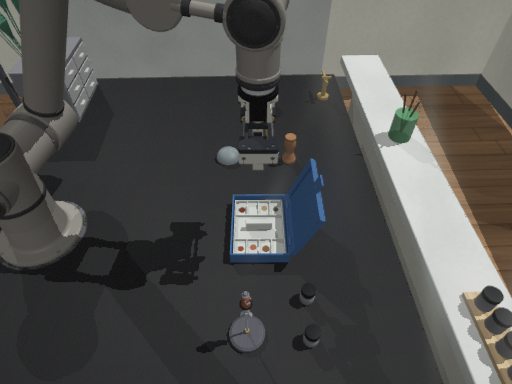

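The lid stays open at the stop. The tray lies in the box with its bar at about (258, 227). I use the wrist view to locate the bar.

Run:
```python
from h import *
c=capture("wrist");save(c,"w2")
for t in("tray_bar","tray"):
    for r in spot_in(t,"wrist")[:2]: print(t,round(r["score"],2),np.round(w(c,r["xyz"])))
for d in([-35,-6],[35,-6],[-35,6],[35,6]): print(np.round(px(c,[592+d[0],-17+d[1]-.03*d[0],41])))
s=capture("side");print("side pred",[np.round(px(s,[592+d,-17-.03*d,41])) for d in(-35,35)])
```

```text
tray_bar 0.65 [590. -18.  16.]
tray 0.65 [591. -20.  10.]
[261. 186.]
[260. 125.]
[250. 186.]
[250. 125.]
side pred [array([245., 221.]), array([271., 221.])]
```

View pics/w2.png

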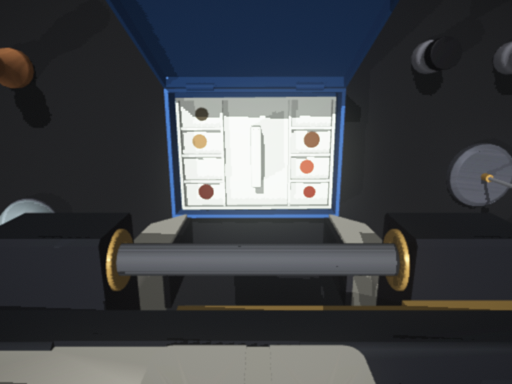

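The bar top appears at u 251–261, v 126–186, exactly as predicted for (592, −17). I lower with the jaws narrowed to about 28 mm so they fit the troughs.

```bash
python3 -m handwheel '[[[1,1,-30],[0,0.004,0.005]],[[0,1,-30],[0,0,0]],[[0,1,-30],[0,0,0]],[[0,0,-30],[0,0,0]],[[0,0,-30],[0,0,0]],[[0,0,-25],[0,0,0]],[[0,0,-15],[0,0,0]],[[0,0,0],[0,0,0]],[[0,0,0],[0,0,0]]]' 0.7
python3 -c "
from h import *
delta([592,-17,39.5],-0.03)"
```

```text
time: 12.38
tool_pos: [591.1, -16.8, 101.6]
tcp_rot: [-3.14, 0.001, -0.03]
contact_force: [0.0, 0.7, 0.2]
grip_width: 27.4
need shift [  0.9  -0.2 -62.1] turn [-0.002 -0.     0.   ]
```

```bash
python3 -m handwheel '[[[1,0,-12],[0,0,0]],[[0,0,-12],[0,0,0]],[[0,0,-12],[0,0,0]],[[0,0,-10],[0,0,0]],[[0,0,-8],[0,0,0]],[[0,0,-5],[0,0,0]],[[0,0,-3],[0,0,0]],[[0,0,0],[0,0,0]],[[0,0,0],[0,0,0]]]'
```

```text
time: 13.5
tool_pos: [591.6, -16.7, 38.9]
tcp_rot: [-3.14, 0.002, -0.03]
contact_force: [0.8, -0.4, 0.3]
grip_width: 27.2
```

```bash
python3 -m handwheel '[[[0,0,0],[0,0,0]],[[0,0,0],[0,0,0]],[[0,0,0],[0,0,0]],[[0,0,0],[0,0,0]],[[0,0,0],[0,0,0]]]' 1
python3 -m handwheel '[[[0,0,5],[0,0,0]],[[0,0,10],[0,0,0]],[[0,0,12],[0,0,0]],[[0,0,12],[0,0,0]],[[0,0,12],[0,0,0]],[[0,0,12],[0,0,0]],[[0,0,12],[0,0,0]],[[0,0,12],[0,0,0]],[[0,0,0],[0,0,0]],[[0,0,0],[0,0,0]]]'
```

```text
time: 14.12
tool_pos: [591.5, -16.7, 38.8]
tcp_rot: [-3.14, 0.002, -0.03]
contact_force: [0.6, -0.3, 2.5]
grip_width: 12.0
time: 15.38
tool_pos: [591.1, -16.7, 125.3]
tcp_rot: [-3.14, 0.003, -0.03]
contact_force: [-0.3, 0.3, -1.1]
grip_width: 11.7
```

The grip reads 12 mm, the bar's thickness, and the tray's weight shows. Next: lift to the figure's height, then move across slowly to about 155 mm from its axis.

```bash
python3 -m handwheel '[[[0,0,10],[0,0,0]],[[0,0,12],[0,0,0]],[[0,0,12],[0,0,0]],[[0,0,12],[0,0,0]],[[0,0,10],[0,0,0]],[[-3,-6,0],[0,0,0]],[[-4,-12,0],[0,0,0]],[[-4,-15,0],[0,0,0]],[[-4,-15,0],[0,0,0]],[[-4,-15,0],[0,0,0]],[[-4,-15,0],[0,0,0]],[[-4,-15,0],[0,0,0]]]'
python3 -m handwheel '[[[-4,-15,0],[0,0,0]],[[0,-12,0],[0,0,0]],[[0,-6,0],[0,0,0]],[[0,0,0],[0,0,0]],[[0,0,0],[0,0,0]],[[0,0,0],[0,0,0]],[[0,0,0],[0,0,0]]]'
python3 - <<'E'
from h import *
c=capture("side")
a=cv2.resize(c["img"][130:384,150:400],None,fx=2.3,fy=2.3);t=capture("top")
b=cv2.resize(t["img"][120:290,200:420],(0,0),fx=2.3,fy=2.3);b=cv2.copyMakeBorder(b,0,max(0,a.shape[0]-b.shape[0]),0,0,cv2.BORDER_CONSTANT)
m=np.hstack([a,b]);m=cv2.resize(m,None,fx=.72,fy=.72);cv2.imwrite("pics/end.png",np.clip(m[:,:,::-1]*1.4,0,255).astype(np.uint8));print(m.shape)
for n in("tray_bar","figure"):
    for r in spot_in(n,"side")[:1]:print(n,r["score"],w(c,r["xyz"]).round())
E
```

```text
time: 16.88
tool_pos: [564.1, -110.8, 181.6]
tcp_rot: [-3.14, 0.002, -0.03]
contact_force: [0.4, 0.6, -0.6]
grip_width: 11.8
time: 17.75
tool_pos: [560.4, -142.4, 181.7]
tcp_rot: [-3.14, 0.002, -0.03]
contact_force: [-0.3, 0.6, -0.9]
grip_width: 12.0
(420, 778, 3)
tray_bar 0.67 [ 566. -187.  161.]
figure 0.58 [ 554. -301.   14.]
```

View pics/end.png

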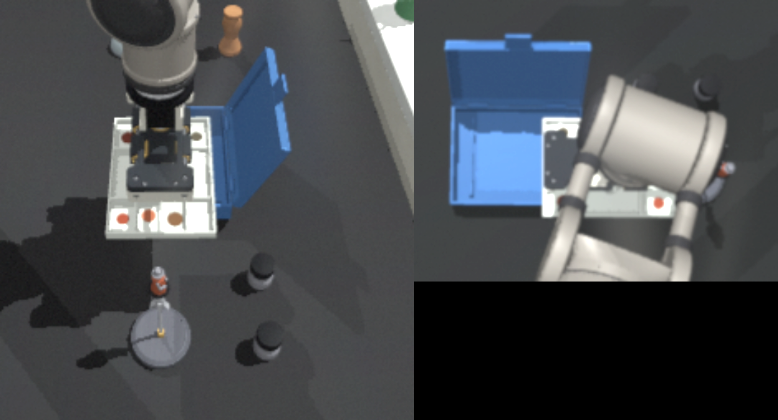

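The picture shows the tray level in the gripper, clear of the box, with a gap to the figure. The lid is open, and the pots and stand have not moved. I estimate 157 mm from bar to figure axis and a bar height of about 174 mm, both within limits.

```bash
python3 -c "
from h import *
o=get_obs();print(o['time'],o['tool_pos'],o['grip_width'],np.abs(o['dq']).max()); print(bot.close_job())"
```

```text
17.95 [ 560.40122811 -142.57780999  181.65415714] 12.089825672885459 0.0017470376942828822
the job is handed in; nothing more can be done
None
```

I swung the lid back, lifted the tray out by its bar and handed the job in with the tray held level beside the figure. The hand-in gave no verdict.

- **Lid:** I gripped the lifting lip across its width and carried it over to about 107°, then let go. The later pictures show it staying open by itself, but I had no reading of its angle.
- **Tray:** At hand-in (18 s of the 64 s) the arm was still and the grip was 12.1 mm, the bar's thickness. The bar was about 174 mm high and about 157 mm from the figure's axis, with the tray's edge about 50 mm short of the figure.
- **Other objects:** In the last pictures the stand, the pots and the handle look where they were. The magnifier was mostly hidden by the arm, though the arm never went near it. I did not re-measure any of these numerically.

**Disagreements and failures:**
- My first plan, pushing the lid up with the tool tilted 45°, failed at the limit of joint 5, so I changed to gripping the lip.
- The side and top cameras differed by 5–9 mm on the stand and pots.
- The last network reading put the bar at (566, −187, 161). I took the arm's own position instead, because the gripper hid most of the bar. Even that reading would be within the limits on distance and height.

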